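Seat the double lid, then lift its outer cover alone

ROBOT

A 6-joint arm with a two-finger parallel gripper is mounted at the origin on the work surface. World frame = base frame: x ahead of the robot, y to its left, z up, the work surface at z = 0. Lengths are in m, angles in rad, forces in N, time in s.
With the tool pointing down it reaches from about 0.3 to 0.875 m from the base axis. Payload 6.4 kg.
Tool frame: the origin (TCP) lies at the very end of the fingers, on their centre line; the grasp point (between the pads) lies 19 mm behind it; z points along the fingers, y is the line along which they close (so a half turn about z gives the same grasp; the last joint's range is limited). The gripper opens to 85 mm and grips with 20 to 120 N. Pads are 22 mm wide; open, the fingers measure 114 mm over their backs; the gripper's body (76 mm by 85 mm) begins 54 mm behind the grasp point. The pads swing forward as they close: fully open they stand 13 mm farther back than shut.
Start: joints at [-0.206, 0.181, 1.607, -0, 1.354, -0.206], TCP at [0.575, 0, 0.2] pointing down, gripper open.
Joint ranges: [-2.99, 2.99], [-0.89, 2.07], [0.3, 2.58], [-1.14, 4.28], [0, 2.63], [-3.12, 3.12]. Speed limits (rad/s): [2.57, 2.57, 3.01, 3.14, 3.14, 3.14].

INTERFACE

Orientations are given as a unit quaternion [w, x, y, z].
In Python, from bench import ctrl gives the robot as it stands.
- The arm moves only by the tool jog_arm, never from a script. Its argument "series" is a list that holds one entry, the list of rows, each a list of 7 numbers: the shift along the tool's x, y, z in mm, then the turn, a rotation vector about the tool's x, y, z in rad, then the finger opening in mm, from 0 to 85.4. In form: [[[tx, ty, tz, rx, ry, rz, gripper], ...]]. A call has exactly 10 rows; each row shifts and turns the commanded pose from where the row before left it, along the tool's axes as they then stand; what a row does not reach is not made up. A row lasts 1/10 s, in which the tool goes at most 50 mm and 8.59 degrees, less where a joint would pass 70% of its speed; a pose out of reach is approached as far as the arm can. A call with a gripper value outside its range is refused whole. The fingers move at their own pace and stop on an object; the grip force is fixed at half the most. Time passes only in rows, so rows that do not move let the fingers close, or fill a call up. It gives the time, the measured TCP pose, the force, the opening and the grip force at its end, in the units of the state.
- ctrl.get_obs(): the state, without advancing time (a new reading comes with each control period).
- ctrl.camera(name): name is "scene" or "side" or "wrist"; returns a dict with "frame" (384x512x3 uint8, blue, green, red), "z_map" (384x512 float32, m along the optical axis (not along the pixel's ray), 0 where there is no reading), "fx", "fy", "cx", "cy" (pixels), "xyz" and "rotation" of the camera in the world. Camera axes: x right, y down, z forward; pixel columns grow to the right and rows downward; lengths in m; the calibration is good to about 2 mm. A picture is of the moment at which its call begins.
- ctrl.hand_in(): hands the job in; it is judged then, once.
The state is a dict: "time_s": time; "q": joint angles; "dq": joint speeds; "joint_efforts": joint torques, N m; "eef_pos": TCP position; "eef_rot": TCP orientation; "wrist_force": force on the tool from outside, world axes, zero at the start; "torque": the same for the moment, N m; "opening": opening from 0.0 (shut) to 1.0 (fully open); "grasp_force": force on a finger pad.
Only numpy, scipy, OpenCV 4.12 (cv2) and the standard library are available. Lean on these libraries where they do the work, as an engineer would, in place of code of your own. Each camera call takes 0.05 s, during which the arm holds its last target. There are 200 camera calls.

TASK

By its red knob, lift the double lid (inner lid with the white outer cover riding on it) off the top of the stacked brass pans, and lower it as one onto the open steel canister until the inner lid is fully seated in the mouth; then let go. Next grip the white cover and lift it off alone, leaving the inner lid seated undisturbed, and finish while still holding the cover level and still above the canister, about 10 cm higher than where it sat. Leave the pans, the canister and the other things standing where they are.

Things in the scene. Friction and masses are not known exactly. Their poses are not given: they have to be found in the camera images.
- canister: Open upright steel canister, loose, 0.7 kg: 116 mm outer diameter, 80 mm high, wall 4 mm (mouth 106 mm wide). Origin at the centre of its underside, z up.
- canister_mouth (a point): Centre of the canister's mouth, level with its rim, 80 mm above its underside.
- pan_top: Top one of three equal loose brass pans (116 mm outer diameter, 30 mm high, wall 4 mm) stacked on the bench, each foot 6 mm deep in the rim below; pile 78 mm high. At the start the double lid sits in this pan's mouth just as it will sit in the canister's. Origin: centre of the pan's underside, its rim 30 mm higher.
- pan_mid: Middle brass pan of the pile, same size; origin at the centre of its underside.
- pan_low: Bottom brass pan of the pile, same size, standing on the bench; origin at the centre of its underside.
- inner_lid: Round aluminium inner lid, 0.16 kg. Origin: centre of the underside of its flange, the face that rests on a rim (origin at rim height when seated); z up. Flange 120 mm diameter, 4 mm thick; plug below it 100 mm diameter, 10 mm deep, tapering to 90 mm. On its axis stands an upright red knob. Lifted by the knob it carries the cover on its flange.
- knob_top (a point): Top centre of the red knob, 60 mm above the inner lid's origin. The knob is a plain round post, 24 mm diameter, from the flange up through the cover's collar; with the cover on, its top 30 mm stand free above the collar and can be gripped there.
- cover: White outer cover, 0.13 kg, loose on the inner lid's flange: nested, its origin is 4 mm above the inner lid's, with 2 mm of side play, at any yaw. Origin: centre of the underside of its round top plate (133 mm diameter, 4 mm thick, 36 mm centre hole); z up. A flared skirt (130 mm inside at its lower edge) hangs to 12 mm below it, outside flange and rim. A blue square collar stands on the plate.
- collar_top (a point): Centre of the blue collar's open top, 26 mm above the cover's origin. Collar: square tube, 42 mm outside, 34 mm inside, 22 mm high (4 to 26 mm above the origin), faces square to the cover's x and y axes. Grip across two facing sides from above, the knob standing between the fingers (knob top 30 mm above collar top).
- amber_bottle: Bystander: brown bottle with black cap, 60 mm diameter, 135 mm high; origin at the centre of its underside.
- foil_block: Bystander: foil-wrapped block, 55 x 85 x 40 mm high; origin at the centre of its underside.
- white_jar: Bystander: white jar with blue cap, 48 mm diameter, 65 mm high; origin at the centre of its underside.
Things that resemble listed ones, but are neither listed nor needed, are in the scene too. What is shaped like the inner_lid but green or turquoise is not meant.

How it is judged:
By the outcome, as a careful person would: the job done as asked, in the order asked, and still so for the second after the job is handed in, while the arm keeps its last pose, push and grip.
It also fails if it takes over 64 s, if anything falls off the work surface, if the arm or the gripper's body presses on something with over 40 N, if the wrist force passes 120 N, or if a joint passes its speed limit or range.

## Working session

There is one attempt and no reset: what is moved stays moved. The work goes in short steps, Python scripts to look and compute and a tool call to move; the robot and the scene stay as the last step left them, time stands still between calls to the robot, and variables do not carry over. Pictures are saved under pics/ and viewed, at most 10 in all, crops included, and the job is handed in when it is done.

Besides the shell and the picture viewer there is one more tool, called after "Emit:" by a JSON object that holds its "name" and its "arguments". jog_arm: Moves the arm, as the interface text tells. Its arguments: {"type":"object","properties":{"series":{"type":"array"}},"required":["series"]}

```bash
mkdir -p pics
cat > h.py <<'E'
import numpy as np, cv2
from bench import ctrl
def shot(n,f):
    c=ctrl.camera(n); cv2.imwrite('pics/'+f+'.png',c['frame']); np.savez(''+f+'.npz',**c); return c
def cloud(c):
    z=c['z_map']; v,u=np.mgrid[:z.shape[0],:z.shape[1]]
    p=np.stack([(u-c['cx'])/c['fx']*z,(v-c['cy'])/c['fy']*z,z],-1)
    w=p@np.array(c['rotation']).T+np.array(c['xyz']); w[z==0]=np.nan; return w
E
python3 - <<'E'
from h import *
a=shot('scene','scene0');b=shot('side','side0')
for c in (a,b): print(c['xyz'],np.array(c['rotation']).round(3).tolist(),c['fx'])
cv2.imwrite('pics/both.png',cv2.resize(np.vstack([a['frame'],b['frame']]),(400,600)))
o=ctrl.get_obs();print(o)
E
```

```text
[ 1.32472037 -0.21164705  0.63147502] [-0.383, 0.707, 0.528, -0.274] 368.61546521003874
[0.32530645 0.67149615 0.55410509] [0.074, -0.165, 0.87, -0.458] 358.8649078774831
{'time_s': 0.1, 'q': array([-2.06269327e-01,  1.81478982e-01,  1.60788156e+00, -6.07431163e-05,
        1.35379813e+00, -2.06293759e-01]), 'dq': array([ 0.00147312, -0.00318419, -0.00298039, -0.00034638, -0.00219619,
        0.00054515]), 'joint_efforts': array([-2.02498759e-04, -4.45872438e+01, -3.52238703e+01, -4.27332343e-04,
        4.16999465e-03,  3.20961749e-05]), 'eef_pos': array([5.74465022e-01, 1.25884778e-04, 1.99580184e-01]), 'eef_rot': array([-6.39106156e-04,  7.07093286e-01,  7.07119842e-01, -4.53347112e-04]), 'wrist_force': array([-0.9916214 ,  0.25773814,  0.44541592]), 'torque': array([-0.01870454, -0.00221487,  0.01451456]), 'grasp_force': 0.0, 'opening': 1.0011923287740987}
```

View pics/scene0.png

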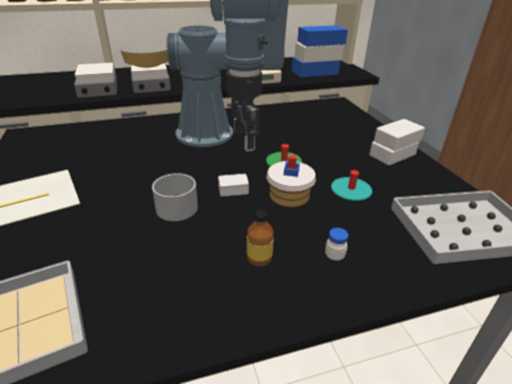

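View pics/side0.png

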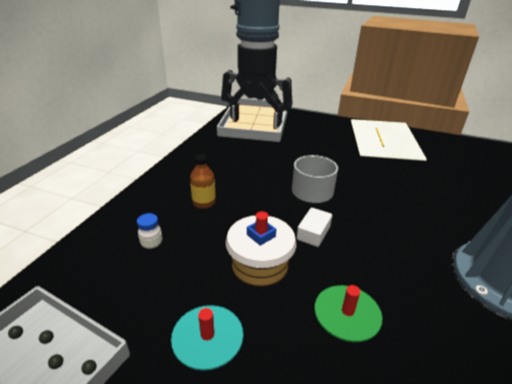

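The scene view shows the wanted lid (red knob in blue collar on a white cover over brass) at (292,165). Red-knob lookalikes are the green lid at (285,155) and the turquoise lid at (352,182). In the side view the wanted one is at (262,225), the green at (350,303) and the turquoise at (207,325). The canister is at (175,197) in the scene view and (314,178) in the side view. I choose the white cover over brass and check it in a close crop.

```bash
cat > m.py <<'E'
from h import *
def circ(p):
    A=np.c_[2*p,np.ones(len(p))];s=np.linalg.lstsq(A,(p**2).sum(1),rcond=None)[0];return s[:2],np.sqrt(s[2]+s[:2]@s[:2])
E
python3 - <<'E'
from m import *
from scipy import ndimage
for f in ('scene0','side0'):
    c=dict(np.load(f+'.npz'));w=cloud(c);h=cv2.cvtColor(c['frame'],cv2.COLOR_BGR2HSV).astype(int);H,S,V=np.moveaxis(h,-1,0)
    red=((H<6)|(H>174))&(S>170)&(V>90)
    L,n=ndimage.label(red)
    print(f)
    for i in range(1,n+1):
        m=L==i
        if m.sum()<25: continue
        p=w[m];v,u=np.where(m);print('red',m.sum(),u.mean().round(),v.mean().round(),np.nanmedian(p,0).round(4),'zmax',np.nanpercentile(p[:,2],95).round(4))
    x0,y0=((292,180) if f=='scene0' else (261,240))
    vv,uu=np.mgrid[:384,:512];near=np.hypot(uu-x0,vv-y0)<50
    pl=near&(S<60)&(V>120)&(abs(w[...,2]-.086)<.008)
    p=w[pl]; print('plate z',np.median(p[:,2]))
    b=near&(H>105)&(H<130)&(S>120)
    print('blue',b.sum(),np.nanmedian(w[b],0), np.nanpercentile(w[b][:,2],[5,50,95]))
    hull=cv2.convexHull(p[:,:2].astype(np.float32))[:,0]; print('plate circ',circ(hull.astype(float)))
    kn=near&red; q=w[kn]; t=q[q[:,2]>np.nanmax(q[:,2])-.004]; print('knob top',t.mean(0),len(t))
    x0,y0=((175,190) if f=='scene0' else (314,170))
    near=np.hypot(uu-x0,vv-y0)<45
    r=near&(abs(w[...,2]-.079)<.005); q=w[r]; print('rim',len(q),np.median(q[:,2]),circ(q[:,:2]), q[:,:2].min(0),q[:,:2].max(0))
A=cv2.imread('pics/scene0.png')[130:215,240:325];B=cv2.imread('pics/side0.png')[195:290,210:310]
cv2.imwrite('pics/crop.png',np.hstack([cv2.resize(A,(400,400),interpolation=2),cv2.resize(B,(400,400),interpolation=2)]))
E
```

```text
Traceback (most recent call last):
  File "h.py", line 8, in cloud
    w=p@np.array(c['rotation']).T+np.array(c['xyz']); w[z==0]=np.nan; return w
      ~^~~~~~~~~~~~~~~~~~~~~~~~~~
ValueError: matmul: Input operand 1 has a mismatch in its core dimension 0, with gufunc signature (n?,k),(k,m?)->(n?,m?) (size 4 is different from 3)
```

```bash
sed -i 's/p@np.array(c\[.rotation.\]).T/p@R.from_quat(np.roll(c["rotation"],-1)).as_matrix().T/; 1a from scipy.spatial.transform import Rotation as R' h.py
cat > a.py <<'E'
from m import *
from scipy import ndimage
for f in ('scene0','side0'):
    c=dict(np.load(f+'.npz'));w=cloud(c);h=cv2.cvtColor(c['frame'],cv2.COLOR_BGR2HSV).astype(int);H,S,V=np.moveaxis(h,-1,0)
    red=((H<6)|(H>174))&(S>170)&(V>90)
    L,n=ndimage.label(red)
    print(f)
    for i in range(1,n+1):
        m=L==i
        if m.sum()<25: continue
        p=w[m];v,u=np.where(m);print('red',m.sum(),u.mean().round(),v.mean().round(),np.nanmedian(p,0).round(4),'zmax',np.nanpercentile(p[:,2],95).round(4))
    x0,y0=((292,180) if f=='scene0' else (261,240))
    vv,uu=np.mgrid[:384,:512];near=np.hypot(uu-x0,vv-y0)<50
    pl=near&(S<60)&(V>120)&(abs(w[...,2]-.086)<.008)
    p=w[pl]; print('plate z',np.median(p[:,2]))
    b=near&(H>105)&(H<130)&(S>120)
    print('blue',b.sum(),np.nanmedian(w[b],0), np.nanpercentile(w[b][:,2],[5,50,95]))
    hull=cv2.convexHull(p[:,:2].astype(np.float32))[:,0]; print('plate circ',circ(hull.astype(float)))
    kn=near&red; q=w[kn]; t=q[q[:,2]>np.nanmax(q[:,2])-.004]; print('knob top',t.mean(0),len(t))
    x0,y0=((175,190) if f=='scene0' else (314,170))
    near=np.hypot(uu-x0,vv-y0)<45
    r=near&(abs(w[...,2]-.079)<.005); q=w[r]; print('rim',len(q),np.median(q[:,2]),circ(q[:,:2]), q[:,:2].min(0),q[:,:2].max(0))
A=cv2.imread('pics/scene0.png')[130:215,240:325];B=cv2.imread('pics/side0.png')[195:290,210:310]
cv2.imwrite('pics/crop.png',np.hstack([cv2.resize(A,(400,400),interpolation=2),cv2.resize(B,(400,400),interpolation=2)]))
E
python3 a.py
```

```text
scene0
red 93 284.0 151.0 [0.3146 0.2155 0.0507] zmax 0.071
red 75 292.0 161.0 [0.5059 0.1587 0.1306] zmax 0.1392
red 119 353.0 178.0 [0.5277 0.3513 0.0536] zmax 0.071
plate z 0.08592607721611539
blue 92 [0.51262112 0.15429112 0.10204898] [0.09216978 0.10204898 0.10842555]
plate circ (array([0.49989002, 0.16219838]), np.float64(0.06727027420046212))
knob top [0.50022109 0.16120939 0.13825375] 25
rim 248 0.07869166092866886 (array([ 0.46382242, -0.16490842]), np.float64(0.05574010947243614)) [ 0.40409362 -0.22246526] [ 0.52222258 -0.10760901]
side0
red 224 261.0 221.0 [0.4952 0.17   0.1261] zmax 0.1367
red 344 351.0 299.0 [0.3059 0.2268 0.0536] zmax 0.0688
red 351 206.0 323.0 [0.5165 0.3628 0.0575] zmax 0.0691
plate z 0.08378944849788245
blue 314 [0.48843595 0.17460083 0.10054645] [0.09012392 0.10054645 0.10657727]
plate circ (array([0.49673482, 0.16388276]), np.float64(0.06714894475279799))
knob top [0.49686359 0.16353688 0.13581609] 79
rim 178 0.07659635045024069 (array([ 0.46155462, -0.16357211]), np.float64(0.05579203889270556)) [ 0.40441315 -0.22287089] [ 0.51832635 -0.10515576]
```

View pics/crop.png

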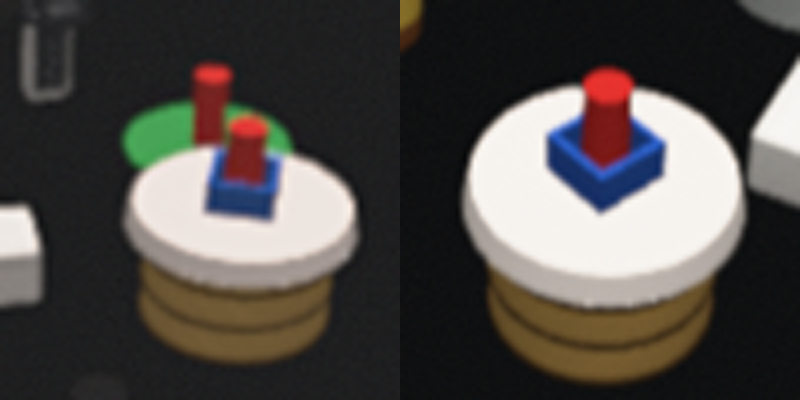

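The crop confirms the choice: red knob inside a square blue collar on the white cover over brass pans. Measured sizes and heights fit (knob top z≈0.137, plate radius 67 mm, canister rim z≈0.078). Next I move above it for a wrist look.

Emit:
{"name": "jog_arm", "arguments": {"series": [[[18,-8,-5,0,0,0,85],[18,-8,-5,0,0,0,85],[18,-8,-5,0,0,0,85],[18,-8,-5,0,0,0,85],[18,-8,-5,0,0,0,85],[18,-8,-5,0,0,0,85],[18,-8,-5,0,0,0,85],[18,-10,-5,0,0,0,85],[18,-10,-5,0,0,0,85],[0,0,0,0,0,0,85]]]}}

```text
time_s: 1.1
eef_pos: [0.4975, 0.1652, 0.2467]
eef_rot: [0.0, 0.706, 0.708, 0.001]
wrist_force: [-0.3, 0.0, 0.7]
opening: 0.994
grasp_force: 0.0
```

Run:
```python
from m import *
c=shot('wrist','w1');o=ctrl.get_obs();print(o['eef_pos'],o['eef_rot'],o['q'].round(3),c['xyz'],c['rotation'])
w=cloud(c);H,S,V=np.moveaxis(cv2.cvtColor(c['frame'],cv2.COLOR_BGR2HSV).astype(int),-1,0)
near=np.hypot(w[...,0]-.4985,w[...,1]-.1625)<.08
b=near&(H>105)&(H<130)&(S>120)&(abs(w[...,2]-.107)<.006)
p=w[b][:,:2];r=cv2.minAreaRect((p*1000).astype(np.float32));print('collar',b.sum(),r,np.median(w[b][:,2]))
k=near&((H<6)|(H>174))&(S>150)&(w[...,2]>.13);t=w[k];print('knob',k.sum(),t.mean(0),cv2.minEnclosingCircle((t[:,:2]*1000).astype(np.float32)))
```

```text
[0.4980624  0.16398013 0.24625754] [3.81596151e-04 7.05932529e-01 7.08278753e-01 5.71525986e-04] [0.091 0.029 1.68  0.    1.432 0.088] [0.4977608  0.24505516 0.41961932] [0.15508482 0.98789916 0.00167618 0.00106987]
collar 254 ((497.8310852050781, 163.4608917236328), (41.08281326293945, 40.56025695800781), 61.423126220703125) 0.10725349580707505
knob 286 [0.49835205 0.16240492 0.13723256] ((498.1741943359375, 163.50418090820312), 11.374398231506348)
```

View pics/w1.png

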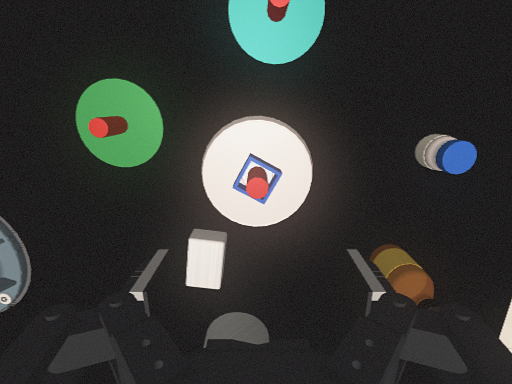

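The wrist view shows the wanted knob top at (257,187), with the collar's sides tilted about 29° clockwise; all three cameras agree on (0.498, 0.163). I turn to align with the collar and descend.

Emit:
{"name": "jog_arm", "arguments": {"series": [[[-1,0,10,0,0,0,85],[0,0,14,0,0,0.13,85],[0,0,14,0,0,0.13,85],[0,0,14,0,0,0.13,85],[0,0,14,0,0,0.12,85],[0,0,16,0,0,0,85],[0,0,16,0,0,0,85],[0,0,16,0,0,0,85],[0,0,10,0,0,0,85],[0,0,8,0,0,0,85]]]}}

```text
time_s: 2.15
eef_pos: [0.4985, 0.1605, 0.112]
eef_rot: [-0.0, 0.863, 0.506, -0.001]
wrist_force: [1.3, -0.2, 0.2]
opening: 0.999
grasp_force: 0.0
```

Emit:
{"name": "jog_arm", "arguments": {"series": [[[0,0,0,0,0,0,40],[0,0,0,0,0,0,30],[0,0,0,0,0,0,15],[0,0,0,0,0,0,15],[0,0,0,0,0,0,15],[0,0,0,0,0,0,15],[0,0,0,0,0,0,15],[0,0,0,0,0,0,15],[0,0,0,0,0,0,15],[0,0,0,0,0,0,15]]]}}

```text
time_s: 3.15
eef_pos: [0.499, 0.161, 0.1134]
eef_rot: [-0.0, 0.863, 0.506, -0.0]
wrist_force: [0.5, 0.1, 0.0]
opening: 0.172
grasp_force: 0.0
```

Run:
```python
from m import *
c=shot('wrist','w2');a=shot('scene','s2');b=shot('side','d2')
A=cv2.resize(a['frame'][110:215,220:340],(400,350));B=cv2.resize(b['frame'][165:290,190:330],(400,350))
cv2.imwrite('pics/x2.png',np.hstack([A,B]))
print(ctrl.get_obs()['opening'],ctrl.get_obs()['grasp_force'])
```

```text
0.17877662775016523 0.0
```

View pics/x2.png

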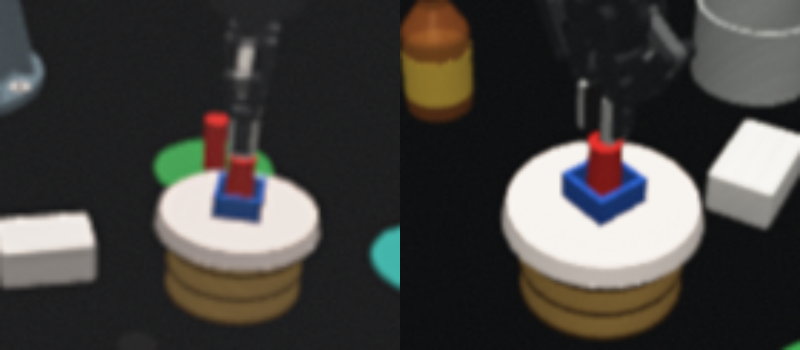

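The fingers closed to 15 mm without the knob. In the crops the tips end at or just behind the knob's top: left crop (243,155), right crop (607,140). I'll measure the tips in the depth maps.

Run:
```python
from m import *
for f in ('s2','d2','w2','scene0','side0'):
    c=dict(np.load(f+'.npz'));w=cloud(c);X,Y,Z=np.moveaxis(w,-1,0)
    H,S,V=np.moveaxis(cv2.cvtColor(c['frame'],cv2.COLOR_BGR2HSV).astype(int),-1,0)
    x,y=(.575,0) if '0' in f else (.4985,.1625)
    near=(np.hypot(X-x,Y-y)<.06)&(S<90)&(Z<.26)&(Z>(.1 if '0' not in f else .15))
    p=w[near]; p=p[np.argsort(p[:,2])]; print(f,len(p)); print(p[:60:6].round(3).tolist())
    if '0' not in f:
        k=(np.hypot(X-x,Y-y)<.03)&((H<6)|(H>174))&(S>150)&(Z>.09); print('red',k.sum(),np.median(w[k],0),w[k].max(0))
        print([ (z,w[near&(abs(Z-z)<.004)].mean(0).round(4).tolist(),(near&(abs(Z-z)<.004)).sum()) for z in (.115,.125,.135,.145,.155,.17)])
print(ctrl.get_obs()['q'])
```

```text
s2 405
[[0.526, 0.171, 0.1], [0.501, 0.184, 0.106], [0.509, 0.18, 0.109], [0.516, 0.165, 0.149], [0.498, 0.175, 0.151], [0.519, 0.163, 0.155], [0.519, 0.149, 0.156], [0.517, 0.152, 0.158], [0.515, 0.15, 0.161], [0.52, 0.156, 0.162]]
red 66 [0.50631646 0.15798974 0.1236103 ] [0.51178313 0.16952521 0.13944456]
[(0.115, [nan, nan, nan], np.int64(0)), (0.125, [0.4986, 0.1622, 0.1233], np.int64(2)), (0.135, [nan, nan, nan], np.int64(0)), (0.145, [0.5086, 0.1504, 0.1478], np.int64(1)), (0.155, [0.513, 0.1567, 0.1552], np.int64(22)), (0.17, [0.5155, 0.1527, 0.1701], np.int64(21))]
d2 1810
[[0.525, 0.171, 0.1], [0.525, 0.172, 0.106], [0.486, 0.162, 0.128], [0.51, 0.163, 0.143], [0.506, 0.159, 0.146], [0.504, 0.157, 0.147], [0.507, 0.16, 0.149], [0.492, 0.175, 0.15], [0.488, 0.175, 0.15], [0.486, 0.175, 0.151]]
red 187 [0.49370849 0.17203426 0.12449004] [0.50793242 0.17686036 0.15103678]
[(0.115, [nan, nan, nan], np.int64(0)), (0.125, [0.4859, 0.1614, 0.1249], np.int64(3)), (0.135, [0.4856, 0.1635, 0.1338], np.int64(1)), (0.145, [0.507, 0.1625, 0.1463], np.int64(22)), (0.155, [0.4963, 0.1684,
[... 623 characters left out ...]
), (0.17, [0.5038, 0.1686, 0.1701], np.int64(590))]
scene0 106
[[0.529, 0.006, 0.243], [0.625, 0.005, 0.245], [0.625, 0.001, 0.246], [0.625, -0.004, 0.247], [0.622, 0.011, 0.248], [0.624, -0.006, 0.249], [0.629, 0.002, 0.251], [0.623, -0.01, 0.251], [0.625, 0.01, 0.252], [0.628, -0.0, 0.253]]
side0 98
[[0.622, 0.009, 0.243], [0.525, 0.008, 0.246], [0.621, 0.011, 0.248], [0.521, 0.008, 0.249], [0.519, -0.001, 0.25], [0.521, 0.008, 0.251], [0.628, 0.006, 0.252], [0.531, 0.011, 0.253], [0.617, -0.001, 0.253], [0.618, -0.004, 0.254]]
[8.55210724e-02 1.66154825e-01 1.81221072e+00 2.43923456e-05
 1.16333242e+00 5.95498748e-01]<stdin>:10: RuntimeWarning: Mean of empty slice.
  ret = um.true_divide(
```

View pics/w2.png

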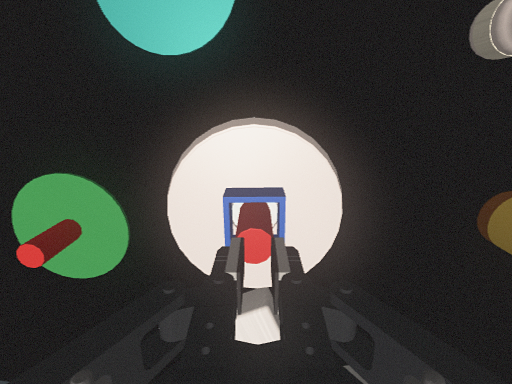

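The depth maps show the true finger ends at z≈0.147 while the reported TCP is 0.113. The start pictures agree: open tips at 0.243 for a TCP of 0.200. So the tips are about 34 mm higher than reported, the fingers closed above the knob (knob top at (254,246) between and below them), and nothing was touched. I reopen, go 33 mm lower, then grip.

Emit:
{"name": "jog_arm", "arguments": {"series": [[[0,0,0,0,0,0,85],[0,0,0,0,0,0,85],[0,0,0,0,0,0,85],[0,0,0,0,0,0,85],[0,0,0,0,0,0,85],[0,0,0,0,0,0,85],[2,0,6,0,0,0,85],[0,0,9,0,0,0,85],[0,0,9,0,0,0,85],[0,0,9,0,0,0,85]]]}}

```text
time_s: 4.3
eef_pos: [0.4995, 0.1628, 0.0791]
eef_rot: [-0.0, 0.863, 0.506, -0.0]
wrist_force: [-0.1, -0.1, 0.8]
opening: 0.996
grasp_force: 0.0
```

Emit:
{"name": "jog_arm", "arguments": {"series": [[[0,0,0,0,0,0,50],[0,0,0,0,0,0,40],[0,0,0,0,0,0,30],[0,0,0,0,0,0,20],[0,0,0,0,0,0,15],[0,0,0,0,0,0,15],[0,0,0,0,0,0,15],[0,0,0,0,0,0,15],[0,0,0,0,0,0,15],[0,0,0,0,0,0,15]]]}}

```text
time_s: 5.3
eef_pos: [0.5003, 0.1629, 0.0809]
eef_rot: [0.0, 0.863, 0.506, 0.0]
wrist_force: [-1.7, 1.4, 5.9]
opening: 0.264
grasp_force: 59.0
```

Emit:
{"name": "jog_arm", "arguments": {"series": [[[0,0,-4,0,0,0,15],[0,0,-6,0,0,0,15],[0,0,-8,0,0,0,15],[0,0,-12,0,0,0,15],[0,0,-14,0,0,0,15],[0,0,-14,0,0,0,15],[0,0,-12,0,0,0,15],[0,0,-6,0,0,0,15],[0,0,-4,0,0,0,15],[0,0,0,0,0,0,15]]]}}

```text
time_s: 6.3
eef_pos: [0.5002, 0.1628, 0.1609]
eef_rot: [0.0, 0.863, 0.506, 0.0]
wrist_force: [0.4, -0.3, -3.7]
opening: 0.261
grasp_force: 59.0
```

Run:
```python
from m import *
a=shot('scene','s3');b=shot('side','d3');o=ctrl.get_obs();print(o['eef_pos'],o['eef_rot'].round(4),o['grasp_force'],o['wrist_force'])
A=cv2.resize(a['frame'][90:230,110:330],(400,350));B=cv2.resize(b['frame'][130:290,190:370],(400,350))
cv2.imwrite('pics/x3.png',np.hstack([A,B]))
for f in ('s3','d3'):
    c=dict(np.load(f+'.npz'));w=cloud(c);X,Y,Z=np.moveaxis(w,-1,0)
    H,S,V=np.moveaxis(cv2.cvtColor(c['frame'],cv2.COLOR_BGR2HSV).astype(int),-1,0)
    pl=(np.hypot(X-.4985,Y-.163)<.08)&(S<60)&(V>120)&(Z>.15)&(Z<.175);p=w[pl]
    n=np.linalg.lstsq(np.c_[p[:,:2],np.ones(len(p))],p[:,2],rcond=None)[0]
    print(f,len(p),np.median(p[:,2]),'slope',n[:2],circ(cv2.convexHull(p[:,:2].astype(np.float32))[:,0].astype(float)))
    q=w[(np.hypot(X-.4985,Y-.163)<.08)&(Z<.1)&(Z>.068)];print('pan rim',len(q),circ(q[:,:2]) if len(q)>10 else '')
```

```text
[0.4995897  0.16272337 0.15987619] [-2.000e-04  8.626e-01  5.059e-01 -4.000e-04] 58.97847890853882 [ 0.60750294 -0.89403515 -3.88515436]
s3 941 0.16561612440980655 slope [-0.05465611  0.02675749] (array([0.50187559, 0.16038556]), np.float64(0.06887723081665731))
pan rim 312 (array([0.49936987, 0.16227059]), np.float64(0.055667184216505884))
d3 2266 0.16299604848917515 slope [ 0.01366278 -0.0425713 ] (array([0.49839895, 0.16349701]), np.float64(0.06815440940886416))
pan rim 360 (array([0.49646288, 0.16417012]), np.float64(0.055535821941164784))
```

View pics/x3.png

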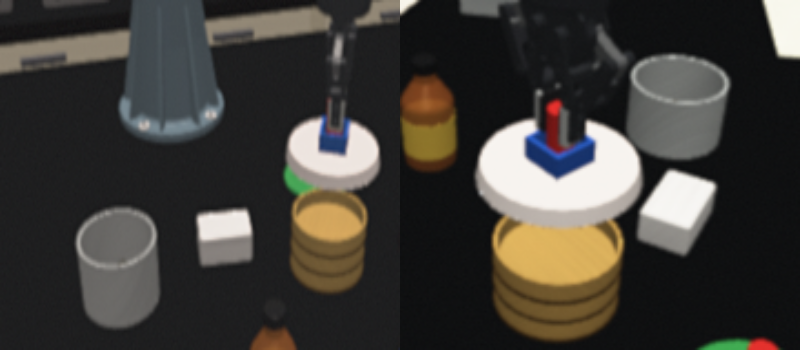

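The crops show the double lid hanging level from the knob, the pan pile standing unmoved, and the canister empty (right crop, (678,105)). I carry it over.

Emit:
{"name": "jog_arm", "arguments": {"series": [[[-4,2,0,0,0,0,15],[-8,3,0,0,0,0,15],[-12,5,0,0,0,0,15],[-15,6,0,0,0,0,15],[-18,8,0,0,0,0,15],[-18,8,0,0,0,0,15],[-18,8,0,0,0,0,15],[-19,8,0,0,0,0,15],[-20,8,0,0,0,0,15],[-20,8,0,0,0,0,15]]]}}

```text
time_s: 7.4
eef_pos: [0.481, -0.0029, 0.1603]
eef_rot: [0.0, 0.863, 0.506, -0.0]
wrist_force: [0.2, -0.0, -3.6]
opening: 0.263
grasp_force: 58.9
```

Emit:
{"name": "jog_arm", "arguments": {"series": [[[-20,9,0,0,0,0,15],[-20,9,0,0,0,0,15],[-19,8,0,0,0,0,15],[-18,8,0,0,0,0,15],[-18,8,0,0,0,0,15],[-18,8,0,0,0,0,15],[-15,6,0,0,0,0,15],[-12,5,0,0,0,0,15],[-8,3,0,0,0,0,15],[-3,1,0,0,0,0,15]]]}}

```text
time_s: 8.4
eef_pos: [0.4643, -0.1656, 0.1603]
eef_rot: [-0.0, 0.863, 0.505, -0.0]
wrist_force: [-0.3, 0.3, -3.0]
opening: 0.261
grasp_force: 58.9
```

Emit:
{"name": "jog_arm", "arguments": {"series": [[[0,0,5,0,0,0,15],[0,0,5,0,0,0,15],[0,0,5,0,0,0,15],[0,0,5,0,0,0,15],[0,0,5,0,0,0,15],[0,0,5,0,0,0,15],[0,0,5,0,0,0,15],[0,0,5,0,0,0,15],[0,0,0,0,0,0,15],[0,0,0,0,0,0,15]]]}}

```text
time_s: 9.4
eef_pos: [0.4646, -0.1647, 0.1203]
eef_rot: [-0.0, 0.863, 0.506, -0.0]
wrist_force: [-0.6, 0.2, -3.0]
opening: 0.258
grasp_force: 59.0
```

```bash
cat > chk.py <<'E'
from m import *
import sys
zp,t=float(sys.argv[1]),sys.argv[2]
o=ctrl.get_obs();print(o['eef_pos'],o['wrist_force'],o['opening'])
for n in ('scene','side'):
    f=n[:2]+t; c=shot(n,f);w=cloud(c);X,Y,Z=np.moveaxis(w,-1,0)
    H,S,V=np.moveaxis(cv2.cvtColor(c['frame'],cv2.COLOR_BGR2HSV).astype(int),-1,0)
    near=np.hypot(X-.4625,Y+.164)<.085
    p=w[near&(S<60)&(V>120)&(abs(Z-zp)<.008)]
    print(n,'plate',len(p),np.median(p[:,2]),circ(cv2.convexHull(p[:,:2].astype(np.float32))[:,0].astype(float)))
    q=w[near&(abs(Z-.079)<.005)];print('rim',len(q),circ(q[:,:2]) if len(q)>10 else '')
    b=w[near&(H>105)&(H<130)&(S>120)];print('blue zmax',np.nanpercentile(b[:,2],95))
E
python3 chk.py .126 4
```

```text
[ 0.46460782 -0.16468545  0.12030863] [-0.56810156  0.21240216 -3.0323372 ] 0.2579607198379568
scene plate 922 0.12537272911071962 (array([ 0.46649451, -0.16584637]), np.float64(0.06714144541099636))
rim 133 (array([ 0.46390692, -0.16487812]), np.float64(0.055789297540822194))
blue zmax 0.14808611007518785
side plate 794 0.12291022953924235 (array([ 0.4632714 , -0.16376402]), np.float64(0.0667717669027329))
rim 100 (array([ 0.46159962, -0.16345157]), np.float64(0.05574279359958099))
blue zmax 0.1454990911262495
```

Compared with the rim, the lid sits about 2 mm too far along tool +y (closing pulled it that way in the pan). I correct this while lowering.

Emit:
{"name": "jog_arm", "arguments": {"series": [[[0,-1,3,0,0,0,15],[0,-1,3,0,0,0,15],[0,0,3,0,0,0,15],[0,0,3,0,0,0,15],[0,0,3,0,0,0,15],[0,0,3,0,0,0,15],[0,0,2,0,0,0,15],[0,0,2,0,0,0,15],[0,0,2,0,0,0,15],[0,0,1,0,0,0,15]]]}}

```text
time_s: 10.5
eef_pos: [0.4628, -0.1636, 0.0952]
eef_rot: [-0.0, 0.863, 0.506, -0.0]
wrist_force: [0.3, -0.3, -3.1]
opening: 0.26
grasp_force: 59.0
```

Emit:
{"name": "jog_arm", "arguments": {"series": [[[0,0,2,0,0,0,15],[0,0,1,0,0,0,15],[0,0,1,0,0,0,15],[0,0,1,0,0,0,15],[0,0,1,0,0,0,15],[0,0,1,0,0,0,15],[0,0,1,0,0,0,15],[0,0,1,0,0,0,15],[0,0,0,0,0,0,15],[0,0,0,0,0,0,15]]]}}

```text
time_s: 11.5
eef_pos: [0.4629, -0.1637, 0.0864]
eef_rot: [-0.0, 0.863, 0.506, -0.0]
wrist_force: [0.7, -0.4, -2.4]
opening: 0.261
grasp_force: 59.0
```

Emit:
{"name": "jog_arm", "arguments": {"series": [[[0,0,1,0,0,0,15],[0,0,0.5,0,0,0,15],[0,0,0.5,0,0,0,15],[0,0,0.5,0,0,0,15],[0,0,0.5,0,0,0,15],[0,0,0,0,0,0,15],[0,0,0,0,0,0,15],[0,0,0,0,0,0,15],[0,0,0,0,0,0,15],[0,0,0,0,0,0,15]]]}}

```text
time_s: 12.5
eef_pos: [0.4629, -0.1637, 0.0834]
eef_rot: [0.0, 0.863, 0.506, -0.0]
wrist_force: [0.0, -0.4, -2.2]
opening: 0.261
grasp_force: 59.0
```

```bash
python3 chk.py .087 5
```

```text
[ 0.46290938 -0.16366614  0.08339706] [ 0.00224275 -0.42823962 -2.21325638] 0.26111601021286396
scene plate 951 0.08840780620501387 (array([ 0.4643972 , -0.16498153]), np.float64(0.06796256054068972))
rim 200 (array([ 0.46239246, -0.16460827]), np.float64(0.06824912427249112))
blue zmax 0.11170285684719788
side plate 845 0.08571399005457375 (array([ 0.46148695, -0.16272776]), np.float64(0.0672448711632074))
rim 215 (array([ 0.46084677, -0.16005675]), np.float64(0.06356088810900751))
blue zmax 0.1085453367285019
```

Emit:
{"name": "jog_arm", "arguments": {"series": [[[0,0,0.5,0,0,0,15],[0,0,0,0,0,0,15],[0,0,0.5,0,0,0,15],[0,0,0,0,0,0,15],[0,0,0,0,0,0,15],[0,0,0,0,0,0,15],[0,0,0,0,0,0,15],[0,0,0,0,0,0,15],[0,0,0,0,0,0,15],[0,0,0,0,0,0,15]]]}}

```text
time_s: 13.6
eef_pos: [0.4629, -0.1637, 0.0829]
eef_rot: [0.0, 0.863, 0.506, -0.0]
wrist_force: [-3.1, 1.6, 5.6]
opening: 0.26
grasp_force: 60.0
```

Contact is about 8 N at the expected height. I let go, rise and look.

Emit:
{"name": "jog_arm", "arguments": {"series": [[[0,0,0,0,0,0,35],[0,0,0,0,0,0,50],[0,0,0,0,0,0,70],[0,0,0,0,0,0,85],[0,0,0,0,0,0,85],[0,0,0,0,0,0,85],[0,0,-10,0,0,0,85],[0,0,-20,0,0,0,85],[0,0,-20,0,0,0,85],[0,0,-10,0,0,0,85]]]}}

```text
time_s: 14.6
eef_pos: [0.464, -0.1643, 0.1448]
eef_rot: [0.001, 0.863, 0.506, 0.001]
wrist_force: [0.8, 0.2, 0.3]
opening: 0.998
grasp_force: 0.0
```

```bash
python3 chk.py .087 6
python3 - <<'E'
from m import *
c=shot('wrist','w6');o=ctrl.get_obs();print(o['eef_pos'],o['eef_rot'])
w=cloud(c);H,S,V=np.moveaxis(cv2.cvtColor(c['frame'],cv2.COLOR_BGR2HSV).astype(int),-1,0)
near=np.hypot(w[...,0]-.4625,w[...,1]+.164)<.08
b=near&(H>105)&(H<130)&(S>120)&(abs(w[...,2]-.109)<.006)
r=cv2.minAreaRect((w[b][:,:2]*1000).astype(np.float32));print('collar',b.sum(),r,np.median(w[b][:,2]))
k=near&((H<6)|(H>174))&(S>150)&(w[...,2]>.132);t=w[k];print('knob',k.sum(),t.mean(0),cv2.minEnclosingCircle((t[:,:2]*1000).astype(np.float32)))
p=w[near&(S<60)&(V>120)&(abs(w[...,2]-.088)<.006)];n=np.linalg.lstsq(np.c_[p[:,:2],np.ones(len(p))],p[:,2],rcond=None)[0];print('plate',np.median(p[:,2]),n[:2])
a=cv2.imread('pics/sc6.png')[110:250,110:250];d=cv2.imread('pics/si6.png')[110:230,240:360]
cv2.imwrite('pics/x6.png',np.hstack([cv2.resize(i,(266,266)) for i in (a,d)]+[cv2.resize(c['frame'],(266,266))]))
E
```

```text
[ 0.46397714 -0.16432706  0.14483524] [0.76338896 0.17769448 0.34371771] 0.9980144247460909
scene plate 957 0.0879042174304433 (array([ 0.46476851, -0.16480612]), np.float64(0.06793585661406767))
rim 204 (array([ 0.46271626, -0.16506029]), np.float64(0.06805809725778815))
blue zmax 0.11071570238419848
side plate 836 0.08533458686975118 (array([ 0.46199338, -0.16355717]), np.float64(0.06741338260679304))
rim 245 (array([ 0.46081466, -0.1571508 ]), np.float64(0.060075246506949384))
blue zmax 0.10813344864399835
[ 0.46334969 -0.16393822  0.14305668] [7.71663738e-04 8.62590618e-01 5.05901846e-01 3.90294027e-04]
collar 629 ((463.087646484375, -164.18113708496094), (41.32558822631836, 40.92369842529297), 61.038604736328125) 0.10933807889649189
knob 778 [ 0.46291838 -0.16393954  0.1392791 ] ((462.8583679199219, -164.39764404296875), 11.567622184753418)
plate 0.08722971932185379 [-0.00083728 -0.00065396]
```

View pics/x6.png

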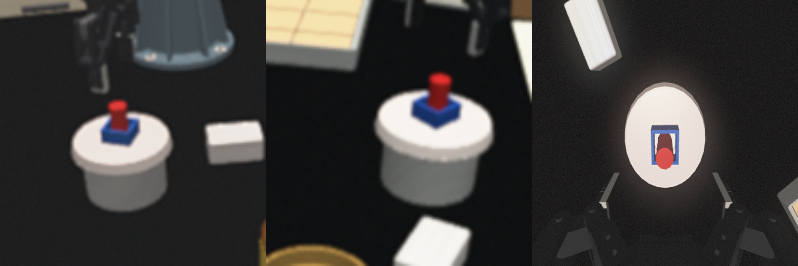

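The cover is level and seated: every top is 2 mm higher than on the pile, as it should be (knob top at (117,105) left, (440,80) middle). The collar is still aligned with the tool at (0.463, -0.164). Before descending around the knob I check how high the gripper's palm really is.

Run:
```python
from m import *
for f,x,y,t,tz in (('scene0',.575,0,0,.2),('side0',.575,0,0,.2),('sc6',.463,-.164,-.509,.144),('si6',.463,-.164,-.509,.144)):
    c=dict(np.load(f+'.npz'));w=cloud(c);P=w[np.isfinite(w[...,0])]-[x,y,tz]
    yl=P[:,0]*np.cos(t)+P[:,1]*np.sin(t);xl=-P[:,0]*np.sin(t)+P[:,1]*np.cos(t);z=P[:,2]
    for a,b in ((0,12),(12,22),(22,32),(32,45),(45,60)):
        m=(abs(yl)*1e3>=a)&(abs(yl)*1e3<b)&(abs(xl)<.045)&(z>.02)&(z<.25)
        print(f,a,b,m.sum(),np.percentile(z[m],[0,2,10,50]).round(3) if m.sum()>3 else '')
```

```text
scene0 0 12 174 [0.127 0.131 0.137 0.196]
scene0 12 22 305 [0.104 0.115 0.132 0.196]
scene0 22 32 562 [0.102 0.11  0.131 0.201]
scene0 32 45 1001 [0.044 0.051 0.084 0.187]
scene0 45 60 222 [0.043 0.046 0.052 0.073]
side0 0 12 943 [0.101 0.105 0.119 0.187]
side0 12 22 768 [0.101 0.107 0.123 0.188]
side0 22 32 794 [0.098 0.105 0.117 0.184]
side0 32 45 829 [0.041 0.048 0.073 0.149]
side0 45 60 517 [0.043 0.047 0.056 0.092]
sc6 0 12 225 [0.104 0.111 0.133 0.194]
sc6 12 22 257 [0.106 0.115 0.13  0.194]
sc6 22 32 484 [0.101 0.11  0.126 0.199]
sc6 32 45 832 [0.045 0.051 0.074 0.181]
sc6 45 60 231 [0.047 0.048 0.055 0.079]
si6 0 12 524 [0.103 0.106 0.122 0.188]
si6 12 22 455 [0.103 0.11  0.123 0.187]
si6 22 32 550 [0.102 0.108 0.118 0.188]
si6 32 45 772 [0.043 0.05  0.074 0.165]
si6 45 60 345 [0.043 0.046 0.055 0.087]
```

The palm is about 0.101 above the reported TCP, which is about 68 mm behind the real tips. With a reported TCP near 0.056 the tips end about 4 mm above the plate, and the palm clears the knob by 17 mm.

Emit:
{"name": "jog_arm", "arguments": {"series": [[[0,0,6,0,0,0,85],[0,0,10,0,0,0,85],[0,0,12,0,0,0,85],[0,0,14,0,0,0,85],[0,0,14,0,0,0,85],[0,0,12,0,0,0,85],[0,0,8,0,0,0,85],[0,0,6,0,0,0,85],[0,0,3,0,0,0,85],[0,0,0,0,0,0,85]]]}}

```text
time_s: 15.75
eef_pos: [0.4628, -0.1636, 0.0571]
eef_rot: [-0.0, 0.863, 0.506, -0.0]
wrist_force: [0.5, 0.4, 1.1]
opening: 0.998
grasp_force: 0.0
```

Emit:
{"name": "jog_arm", "arguments": {"series": [[[0,0,0,0,0,0,75],[0,0,0,0,0,0,65],[0,0,0,0,0,0,58],[0,0,0,0,0,0,52],[0,0,0,0,0,0,48],[0,0,0,0,0,0,45],[0,0,0,0,0,0,42],[0,0,0,0,0,0,38],[0,0,0,0,0,0,34],[0,0,0,0,0,0,30]]]}}

```text
time_s: 16.75
eef_pos: [0.4633, -0.1639, 0.0578]
eef_rot: [0.0, 0.863, 0.506, 0.0]
wrist_force: [0.0, 1.0, 5.8]
opening: 0.471
grasp_force: 61.8
```

Gripped across the collar. I lift straight and slowly.

Emit:
{"name": "jog_arm", "arguments": {"series": [[[0,0,0,0,0,0,25],[0,0,0,0,0,0,25],[0,0,-1,0,0,0,25],[0,0,-2,0,0,0,25],[0,0,-3,0,0,0,25],[0,0,-3,0,0,0,25],[0,0,-4,0,0,0,25],[0,0,-4,0,0,0,25],[0,0,-4,0,0,0,25],[0,0,-4,0,0,0,25]]]}}

```text
time_s: 17.75
eef_pos: [0.4629, -0.1637, 0.0828]
eef_rot: [0.0, 0.863, 0.506, 0.0]
wrist_force: [0.4, -0.6, -2.1]
opening: 0.475
grasp_force: 61.0
```

Emit:
{"name": "jog_arm", "arguments": {"series": [[[0,0,-6,0,0,0,25],[0,0,-8,0,0,0,25],[0,0,-10,0,0,0,25],[0,0,-11,0,0,0,25],[0,0,-11,0,0,0,25],[0,0,-10,0,0,0,25],[0,0,-8,0,0,0,25],[0,0,-6,0,0,0,25],[0,0,-4,0,0,0,25],[0,0,-1,0,0,0,25]]]}}

```text
time_s: 18.75
eef_pos: [0.4631, -0.1638, 0.1578]
eef_rot: [0.0, 0.863, 0.506, 0.0]
wrist_force: [-0.4, 0.3, -1.8]
opening: 0.48
grasp_force: 61.0
```

Emit:
{"name": "jog_arm", "arguments": {"series": [[[0,0,0,0,0,0,25],[0,0,0,0,0,0,25],[0,0,0,0,0,0,25],[0,0,0,0,0,0,25],[0,0,0,0,0,0,25],[0,0,0,0,0,0,25],[0,0,0,0,0,0,25],[0,0,0,0,0,0,25],[0,0,0,0,0,0,25],[0,0,0,0,0,0,25]]]}}

```text
time_s: 19.75
eef_pos: [0.4629, -0.1637, 0.1574]
eef_rot: [0.0, 0.863, 0.506, 0.0]
wrist_force: [-0.7, -0.5, -2.3]
opening: 0.478
grasp_force: 61.0
```

```bash
python3 chk.py .187 7
python3 - <<'E'
from m import *
for f in ('sc7','si7'):
    c=dict(np.load(f+'.npz'));w=cloud(c);X,Y,Z=np.moveaxis(w,-1,0);H,S,V=np.moveaxis(cv2.cvtColor(c['frame'],cv2.COLOR_BGR2HSV).astype(int),-1,0)
    near=np.hypot(X-.4625,Y+.164)<.07
    k=near&((H<6)|(H>174))&(S>150)&(Z<.15)&(Z>.07);fl=near&(Z>.078)&(Z<.09)&~k
    print(f,'red',k.sum(),np.nanpercentile(w[k][:,2],[5,95]),'flange z',np.median(w[fl][:,2]),circ(cv2.convexHull(w[fl][:,:2].astype(np.float32))[:,0].astype(float)))
a=cv2.imread('pics/sc7.png')[50:250,80:280];d=cv2.imread('pics/si7.png')[50:230,220:400]
cv2.imwrite('pics/x7.png',np.hstack([cv2.resize(i,(400,400)) for i in (a,d)]))
E
```

```text
[ 0.46292005 -0.16368851  0.15739951] [-0.72489775 -0.54996789 -2.26508282] 0.4784372190453683
scene plate 919 0.18754057915014788 (array([ 0.46536558, -0.16501189]), np.float64(0.06700231052469635))
rim 386 (array([ 0.46721519, -0.16497608]), np.float64(0.04655129259801012))
blue zmax 0.2114508891671706
side plate 785 0.18485972023603908 (array([ 0.46111061, -0.16219694]), np.float64(0.06657128481849214))
rim 766 (array([ 0.46112402, -0.161398  ]), np.float64(0.044821072790788334))
blue zmax 0.20819393411283357
sc7 red 93 [0.09337656 0.13327513] flange z 0.08421942352893874 (array([ 0.46275185, -0.16466328]), np.float64(0.060162919721282127))
si7 red 140 [0.09126825 0.1363361 ] flange z 0.08136218880951371 (array([ 0.46163326, -0.16414527]), np.float64(0.05992235567594686))
```

View pics/x7.png

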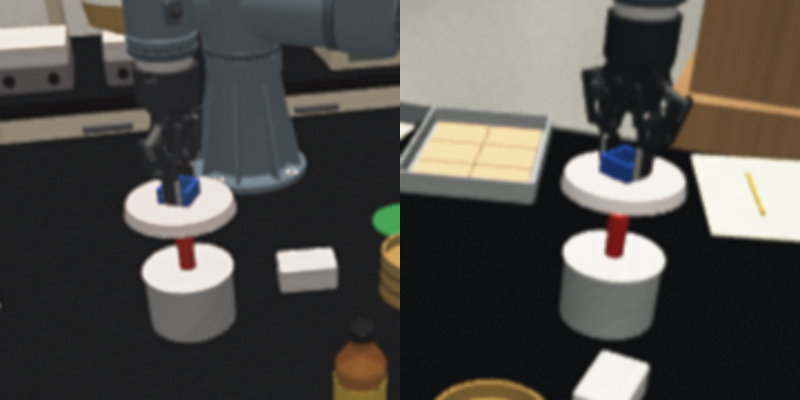

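The crops show the cover alone held level above the canister (left (180,205), right (623,180)), lifted 99.6 mm. The inner lid is seated flat, flange top z≈0.084 and centred, with its knob upright at (187,250). I hand in.

```bash
python3 -c "
from bench import ctrl
print(ctrl.hand_in())"
```

```text
the job is handed in; nothing more can be done
None
```

Done and handed in: the inner lid is seated level in the canister, and the white cover is held level about 10 cm above where it sat, with the pans, canister and other things where they were.

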